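# Square up a pivoting frame leg with an engineer's square

### The arm

A 7-joint arm with a two-finger parallel gripper is mounted at the origin on a cart in front of the work surface, level with it; the furniture and walls round the work are solid. World frame = base frame: x ahead of the robot, y to its left, z up, the work surface at z = 0. Lengths are in mm, angles in rad, forces in N, time in s.
With the tool pointing down it reaches from about 400 to 875 mm from the base axis. Payload 4.4 kg.
Tool frame: the origin (TCP) lies at the very end of the fingers, on their centre line; the grasp point (between the pads) lies 19 mm behind it; z points along the fingers, y is the line along which they close (so a half turn about z gives the same grasp; the last joint's range is limited). The gripper opens to 85 mm and grips with 20 to 120 N. Pads are 22 mm wide; open, the fingers measure 114 mm over their backs; the gripper's body (76 mm by 85 mm) begins 54 mm behind the grasp point. The pads swing forward as they close: fully open they stand 13 mm farther back than shut.
Start: joints at [1.28, 0.628, 0.038, 1.517, -0.027, 0.996, -0.02], TCP at [144.921, -633.653, 202.413] pointing down, gripper open.
Joint ranges: [-3.06, 3.06], [-0.37, 2.12], [-1.25, 1.32], [0.18, 2.47], [-1.1, 4.24], [0.23, 1.98], [-2.94, 2.94]. Speed limits (rad/s): [2.57, 2.57, 3.14, 3.14, 3.14, 3.14, 3.14].

### API

Orientations are given as [roll, pitch, yaw] about the fixed x, y, z axes, in that order (R = Rz(yaw) Ry(pitch) Rx(roll)).
In Python, from cell import read_state, get_image, camera_params, finish_job gives the robot as it stands.
- The arm moves only by the tool arm_command, never from a script. Its argument "deltas" is a list of rows, each an object of numbers: "dx", "dy", "dz": the shift along the world's x, y, z in m; "yaw": the turn about the world's z in degrees; "jaw": the opening, from 0 (shut) to 1 (fully open). A call has 1 to 20 rows; each row is the pose to reach, as a shift and turn from the pose commanded when the call began; what a row does not reach only later rows make up. A row lasts 1/10 s, in which the tool goes at most 50 mm and 8.59 degrees, less where a joint would pass 70% of its speed; a pose out of reach is approached as far as the arm can. A call with a gripper value outside its range is refused whole. The fingers move at their own pace and stop on an object; the grip force is fixed at half the most. Time passes only in rows, so rows that repeat a pose let the fingers close. It gives the time, the measured TCP pose, the force, the opening and the grip force at its end, in the units of the state.
- read_state(): the state, without advancing time (a new reading comes with each control period).
- get_image(name): name is "side" or "top" or "wrist"; returns (picture, depth): 420x560x3 uint8, red, green, blue; 420x560 float32, mm along the optical axis (not along the pixel's ray), 0 where there is no reading.
- camera_params(name): a dict with "camera_matrix" (3x3 intrinsics, pixels), "extrinsics" (4x4, takes a point from camera to world coordinates). Camera axes: x right, y down, z forward; pixel columns grow to the right and rows downward; lengths in mm; the calibration is good to about 2 mm. A picture is of the moment at which its call begins: read the wrist's pose just before it. camera_params takes no time and is no camera call; for the wrist camera it gives the pose at the moment of the call.
- finish_job(): hands the job in; it is judged then, once.
The state is a dict: "clock": time; "qpos": joint angles; "qd": joint speeds; "tau": joint torques, N m; "eef_pos": TCP position; "tool_rot": TCP orientation; "force": force on the tool from outside, world axes, zero at the start; "torque": the same for the moment, N m; "width": finger opening in mm; "gripper_force": force on a finger pad.
Only numpy, scipy, OpenCV 4.12 (cv2) and the standard library are available. Lean on these libraries where they do the work, as an engineer would, in place of code of your own. Each camera call takes 0.05 s, during which the arm holds its last target. There are 200 camera calls.

### The job

Set the swinging aluminium leg square to the fixed rail, ready for its pivot screw to be tightened: slide the engineer's square into the corner between them so that the back of its stock lies flush against the rail, and swing the leg in until it lies flush along the outer edge of the blade. Leave the square there between rail and leg, keep it flat on the base plate all the time (do not pick it up), and do not disturb the hex key, caliper, nut bin or profile offcut lying about.

Things in the scene. Friction and masses are not known exactly. Their poses are not given: they have to be found in the camera images.
- frame: Dark steel base plate with a grid of tapped holes, fixed on the desk, 400 (x) x 360 (y) x 12 mm thick; origin at the centre of its underside, its +x pointing away from the robot to the rail that is bolted on it. 'Plate' axes below are these.
- rail_face (a point): Middle of the near face of the rail, a fixed 45 x 45 mm T-slot aluminium bar, 300 mm long along plate y, whose top is 57 mm above the desk. The face looks along plate -x, at plate x = +107.5 mm; the point is 8 mm above the plate's top. Axes as the plate's.
- pivot (a point): Top of the screw of the black pivot joint that carries the leg, 60 mm above the desk, on the vertical pivot axis at plate x = +77.5, y = +95 mm. Seen from above the joint's body stays within 19 mm of this axis in y, and fills the 30 mm up to the rail. Axes as the plate's.
- leg (a joint): Angle of the leg about its vertical pivot, rad: 0 = leg exactly square to the rail (pointing along plate -x, towards the robot), positive = free end swung outward to plate +y. It starts swung outward. The pivot screw is nipped up: the leg stays where it is left and yields to about 3 N at its free end.
- leg_face (a point): Point on the inner face (looking along leg -y) of the leg, a 45 x 45 mm T-slot aluminium bar 180 mm long, from 25 to 205 mm from the pivot axis, 1 to 46 mm over the plate; grooves 10 mm wide at mid height. The point is 75 mm from the pivot axis along the leg, 8 mm over the plate. Leg axes: +x along it to the pivot, y across; the faces are 22.5 mm either side of the centre line.
- leg_end (a point): Centre of the leg's free end, 205 mm from the pivot axis; axes of the leg.
- square: Loose steel engineer's square, 0.45 kg, flat on the plate. Stock: bar 25 (x) x 100 (y) x 20 mm high; origin under its centre, back edge at x = +12.5 mm. Blade: 2.5 mm thick, 8.7 to 11.3 mm above the plate, leaves the stock's +y end towards -x, to x = -137.5 mm; outer edge at y = +51, inner edge at y = +29 mm. In place its axes are parallel to the plate's.
- stock_heel (a point): On the back edge of the stock at the blade's end (square x = +12.5, y = +45, z = 10 mm).
- stock_toe (a point): On the back edge of the stock at the free end (square x = +12.5, y = -45, z = 10 mm).
- blade_root (a point): On the blade's outer edge, square x = -48, y = +51, z = 10 mm.
- blade_tip (a point): On the blade's outer edge near its free end, square x = -134, y = +51, z = 10 mm.
- hex_key: Bystander: small steel L-shaped hex key, 36 x 88 x 4 mm, lying on the base plate near its front right corner.
- caliper: Bystander: steel vernier caliper, 74 x 216 x 9 mm, flat on the desk at the right.
- nut_bin: Bystander: small open red bin of T-nuts, 70 x 100 x 35 mm, on the desk right of the base plate.
- offcut: Bystander: short offcut of 45 mm aluminium profile, 62 mm high, standing on the desk at the left.

How it is judged:
By the outcome, as a careful person would: the job done as asked, in the order asked, and still so for the second after the job is handed in, with the robot touching nothing.
It also fails if it takes over 58 s, if anything falls off the work surface, if the arm or the gripper's body presses on something with over 40 N, if the wrist force passes 120 N, or if a joint passes its speed limit or range.

## Working session

There is one attempt and no reset: what is moved stays moved. The work goes in short steps, Python scripts to look and compute and a tool call to move; the robot and the scene stay as the last step left them, time stands still between calls to the robot, and variables do not carry over. Pictures are saved under pics/ and viewed, at most 10 in all, crops included, and the job is handed in when it is done.

Besides the shell and the picture viewer there is one more tool, called after "Request:" as name([rows], argument=value, ...), one row to a line, values as JSON. arm_command: Moves the arm, as the interface text tells. Its arguments: {"type":"object","properties":{"deltas":{"type":"array"}},"required":["deltas"]}

```bash
mkdir -p pics; ls; python3 - <<'E'
from cell import *
import cv2,numpy as np
s=read_state();print({k:np.round(s[k],3) for k in('clock','eef_pos','tool_rot','width','force')})
for n in('top','side'):
    im,d=get_image(n);np.savez(f'{n}0.npz',im=im,d=d,**camera_params(n));cv2.imwrite(f'pics/{n}0.png',im[...,::-1])
    print(camera_params(n))
E
```

```text
pics
{'clock': np.float64(0.0), 'eef_pos': array([ 144.782, -632.985,  201.477]), 'tool_rot': array([-3.14 ,  0.   ,  0.225]), 'width': np.float64(85.577), 'force': array([ 0.021, -0.28 , -0.313])}
{'camera_matrix': array([[382.54829869,   0.        , 278.88397478],
       [  0.        , 382.54829869, 209.65239865],
       [  0.        ,   0.        ,   1.        ]]), 'extrinsics': array([[ 1.36965913e-02, -9.87954240e-01,  1.54138974e-01,
         3.51856211e+02],
       [-9.99792859e-01, -1.58522813e-02, -1.27649371e-02,
         2.12291812e+01],
       [ 1.50546281e-02, -1.53932210e-01, -9.87966717e-01,
         1.12890079e+03],
       [ 0.00000000e+00,  0.00000000e+00,  0.00000000e+00,
         1.00000000e+00]])}
{'camera_matrix': array([[512.98246061,   0.        , 274.66188813],
       [  0.        , 512.98246061, 203.97849097],
       [  0.        ,   0.        ,   1.        ]]), 'extrinsics': array([[ 9.99836949e-01,  1.80563892e-02,  2.03400067e-04,
         5.25303479e+02],
       [ 1.14141331e-02, -6.40683267e-01,  7.67720437e-01,
        -1.16300773e+03],
       [ 1.39925740e-02, -7.67592938e-01, -6.40784901e-01,
         1.05326534e+03],
       [ 0.00000000e+00,  0.00000000e+00,  0.00000000e+00,
         1.00000000e+00]])}
```

View pics/top0.png

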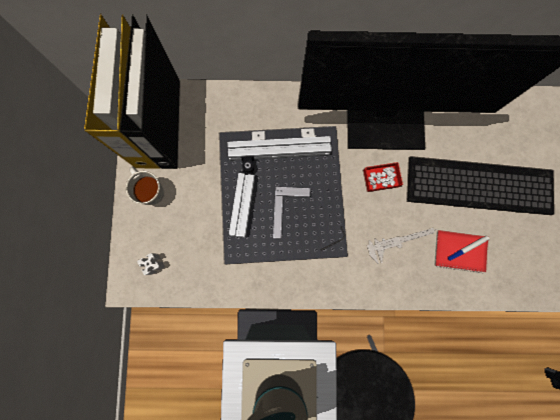

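View pics/side0.png

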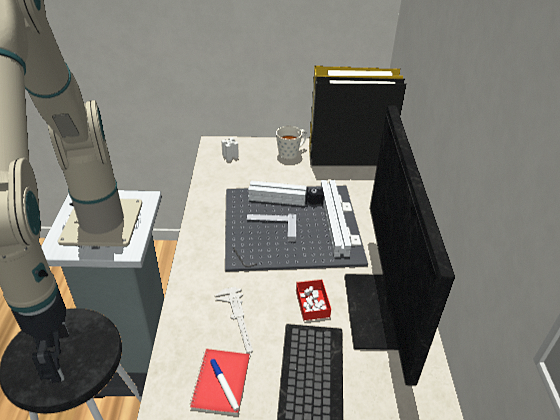

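The top view shows the plate (about 220–347, 128–263), the rail at the top (280,147), and the leg swung out (242,203) with its pivot at (248,165). The square has its stock at (293,191) and its blade down to (278,237). The hex key is at (330,245). I'll measure these now.

```bash
cat > h.py <<'E'
import numpy as np,cv2
from cell import *
def world(px,z,p):
    px=np.atleast_2d(px).astype(float);K=p['camera_matrix'];T=p['extrinsics']
    r=np.c_[px,np.ones(len(px))]@np.linalg.inv(K).T@T[:3,:3].T;o=T[:3,3]
    return (o+r*((z-o[2])/r[:,2])[:,None])[:,:2]
def blobs(im,box,thr,up=True,k=1):
    "bright (or dark) blobs in box (x0,y0,x1,y1): contours in px, largest first"
    x0,y0,x1,y1=box;g=cv2.cvtColor(im,cv2.COLOR_RGB2GRAY)[y0:y1,x0:x1]
    m=((g>thr) if up else (g<thr)).astype(np.uint8)
    m=cv2.morphologyEx(m,cv2.MORPH_CLOSE,np.ones((k,k)))
    c,_=cv2.findContours(m,cv2.RETR_EXTERNAL,cv2.CHAIN_APPROX_NONE)
    return [q[:,0]+[x0,y0] for q in sorted(c,key=cv2.contourArea,reverse=True)]
def rect(pts):
    (c),(w,h),a=cv2.minAreaRect(pts.astype(np.float32));return np.round(c,1),np.round([w,h],1),round(a,2)
E
python3 - <<'E'
from h import *
d=dict(np.load('top0.npz'));im=d['im']
print('plate',rect(world(np.vstack(blobs(im,(215,115,352,268),95,False,3)[:1]),12,d)))
for box,z,n in(((225,135,335,160),57,'rail'),((226,170,260,240),58,'leg'),((266,183,316,242),26,'square')):
    for c in blobs(im,box,110,True,3)[:2]:
        w=world(c,z,d);print(n,len(c),cv2.contourArea(c.astype(np.int32)),rect(w),w.min(0).round(),w.max(0).round())
v=cv2.resize(im[120:270,210:355],None,fx=4,fy=4,interpolation=cv2.INTER_NEAREST);cv2.imwrite('pics/crop0.png',v[...,::-1])
E
```

```text
plate (array([598.5, -24. ]), array([438.3, 408.3]), 4.35)
rail 254 1590.0 (array([710.8,   9.7]), array([ 68.3, 301.3]), 4.67) [ 665. -142.] [743. 161.]
leg 156 968.0 (array([528.8, 115.1]), array([ 46.9, 189.3]), 82.88) [434.  83.] [624. 147.]
leg 2 0.0 (array([446. ,  74.7]), array([2.8, 0. ]), 90.86) [446.  73.] [446.  76.]
square 170 543.0 (array([517.6, -23.4]), array([101. , 158.3]), 82.61) [444. -81.] [592.  30.]
```

View pics/crop0.png

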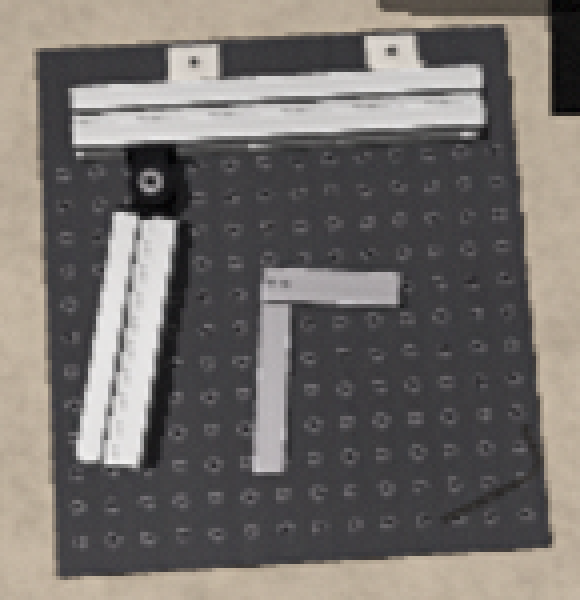

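The crop confirms the layout: the stock back faces the rail, the blade points towards the robot, and the corner between leg and rail is free. I'll move the wrist camera overhead for a precise look.

Request:
arm_command([
  {"dx":0.01,"dy":0.02,"dz":0.03,"yaw":0},
  {"dx":0.025,"dy":0.05,"dz":0.06,"yaw":-1},
  {"dx":0.045,"dy":0.085,"dz":0.09,"yaw":-2},
  {"dx":0.065,"dy":0.12,"dz":0.11,"yaw":-3},
  {"dx":0.085,"dy":0.155,"dz":0.13,"yaw":-4},
  {"dx":0.105,"dy":0.19,"dz":0.15,"yaw":-5},
  {"dx":0.125,"dy":0.225,"dz":0.16,"yaw":-6},
  {"dx":0.145,"dy":0.26,"dz":0.17,"yaw":-7},
  {"dx":0.165,"dy":0.295,"dz":0.18,"yaw":-8},
  {"dx":0.185,"dy":0.33,"dz":0.18,"yaw":-9},
  {"dx":0.205,"dy":0.365,"dz":0.18,"yaw":-10},
  {"dx":0.225,"dy":0.4,"dz":0.18,"yaw":-10},
  {"dx":0.25,"dy":0.435,"dz":0.18,"yaw":-10},
  {"dx":0.275,"dy":0.47,"dz":0.18,"yaw":-10},
  {"dx":0.3,"dy":0.505,"dz":0.18,"yaw":-10},
  {"dx":0.325,"dy":0.54,"dz":0.18,"yaw":-10},
  {"dx":0.35,"dy":0.575,"dz":0.18,"yaw":-10},
  {"dx":0.37,"dy":0.61,"dz":0.18,"yaw":-10},
  {"dx":0.38,"dy":0.63,"dz":0.18,"yaw":-10},
  {"dx":0.38,"dy":0.64,"dz":0.18,"yaw":-10},
])

```text
invalid input at $.deltas[0]: expected keys dx, dy, dz, yaw, jaw
```

```bash
python3 - <<'E'
from h import *
s=read_state();print({k:np.round(s[k],3) for k in('clock','eef_pos','tool_rot','width','force','qpos')})
p=camera_params('wrist');im,d=get_image('wrist');np.savez('w1.npz',im=im,d=d,**p);cv2.imwrite('pics/w1.png',im[...,::-1]);print(p['extrinsics'].round(2),p['camera_matrix'][0])
E
```

```text
{'clock': np.float64(0.1), 'eef_pos': array([ 144.767, -633.061,  201.587]), 'tool_rot': array([-3.14 ,  0.   ,  0.225]), 'width': np.float64(85.468), 'force': array([-0.086,  0.5  , -0.08 ]), 'qpos': array([ 1.28 ,  0.629,  0.038,  1.518, -0.027,  0.996, -0.02 ])}
[[ 2.2000e-01 -9.3000e-01 -2.9000e-01  2.2018e+02]
 [-9.7000e-01 -2.1000e-01 -7.0000e-02 -6.1545e+02]
 [-0.0000e+00  3.0000e-01 -9.5000e-01  3.7356e+02]
 [ 0.0000e+00  0.0000e+00  0.0000e+00  1.0000e+00]] [345.08204664   0.         285.62384954]
```

View pics/w1.png

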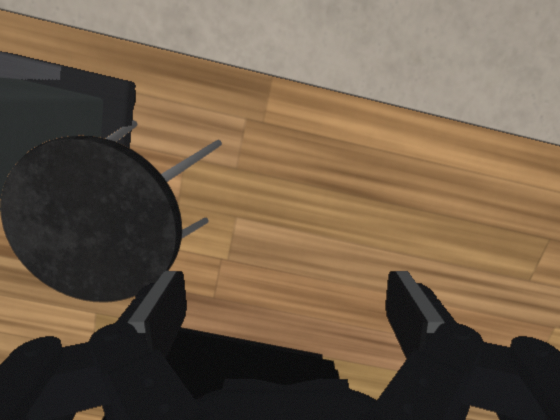

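The move was refused because every row needs all five keys. The wrist view shows only the floor and stool, with the fingers at the bottom left and right. I'll resend the move.

Request:
arm_command([
  {"dx":0.01,"dy":0.02,"dz":0.03,"yaw":0,"jaw":0.45},
  {"dx":0.025,"dy":0.05,"dz":0.06,"yaw":-1,"jaw":0.45},
  {"dx":0.045,"dy":0.085,"dz":0.09,"yaw":-2,"jaw":0.45},
  {"dx":0.065,"dy":0.12,"dz":0.11,"yaw":-3,"jaw":0.45},
  {"dx":0.085,"dy":0.155,"dz":0.13,"yaw":-4,"jaw":0.45},
  {"dx":0.105,"dy":0.19,"dz":0.15,"yaw":-5,"jaw":0.45},
  {"dx":0.125,"dy":0.225,"dz":0.16,"yaw":-6,"jaw":0.45},
  {"dx":0.145,"dy":0.26,"dz":0.17,"yaw":-7,"jaw":0.45},
  {"dx":0.165,"dy":0.295,"dz":0.18,"yaw":-8,"jaw":0.45},
  {"dx":0.185,"dy":0.33,"dz":0.18,"yaw":-9,"jaw":0.45},
  {"dx":0.205,"dy":0.365,"dz":0.18,"yaw":-10,"jaw":0.45},
  {"dx":0.225,"dy":0.4,"dz":0.18,"yaw":-10,"jaw":0.45},
  {"dx":0.25,"dy":0.435,"dz":0.18,"yaw":-10,"jaw":0.45},
  {"dx":0.275,"dy":0.47,"dz":0.18,"yaw":-10,"jaw":0.45},
  {"dx":0.3,"dy":0.505,"dz":0.18,"yaw":-10,"jaw":0.45},
  {"dx":0.325,"dy":0.54,"dz":0.18,"yaw":-10,"jaw":0.45},
  {"dx":0.35,"dy":0.575,"dz":0.18,"yaw":-10,"jaw":0.45},
  {"dx":0.37,"dy":0.61,"dz":0.18,"yaw":-10,"jaw":0.45},
  {"dx":0.38,"dy":0.63,"dz":0.18,"yaw":-10,"jaw":0.45},
  {"dx":0.38,"dy":0.64,"dz":0.18,"yaw":-10,"jaw":0.45},
])

```text
clock: 2.15
eef_pos: [525.5, 9.0, 381.7]
tool_rot: [-3.14, 0.001, 0.054]
force: [0.4, 0.1, -1.1]
width: 38.4
gripper_force: 0.0
```

```bash
python3 - <<'E'
from h import *
s=read_state();print({k:np.round(s[k],3) for k in('clock','eef_pos','tool_rot','width','force','qpos')})
p=camera_params('wrist');im,d=get_image('wrist');np.savez('w1.npz',im=im,d=d,**p);cv2.imwrite('pics/w2.png',im[...,::-1]);print(p['extrinsics'].round(2))
E
```

```text
{'clock': np.float64(2.15), 'eef_pos': array([525.513,   9.   , 381.746]), 'tool_rot': array([-3.14e+00,  1.00e-03,  5.40e-02]), 'width': np.float64(38.426), 'force': array([ 0.449,  0.071, -1.062]), 'qpos': array([ 0.146,  0.3  , -0.298,  1.571,  0.089,  1.284, -1.682])}
[[ 5.0000e-02 -9.5000e-01 -3.0000e-01  6.0279e+02]
 [-1.0000e+00 -5.0000e-02 -1.0000e-02  1.3670e+01]
 [-0.0000e+00  3.0000e-01 -9.5000e-01  5.5366e+02]
 [ 0.0000e+00  0.0000e+00  0.0000e+00  1.0000e+00]]
```

View pics/w2.png

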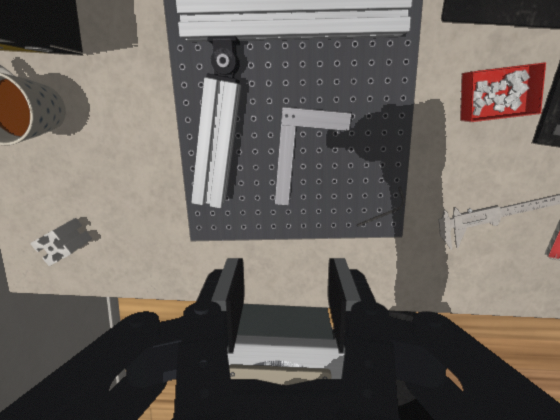

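The wrist view is good: pivot screw at (223,60), leg (215,145), stock from (282,113) to (350,121), blade down to (282,204), plate near edge at row 239, and rail near edge at row 35. I'll fit these edges to sub-pixel.

```bash
cat >> h.py <<'E'
def edge(im,p,a,b,z,half=7,n=40):
    "strongest grey step across the pixel segment a-b, fitted as a line in the world plane z: (point, direction angle deg, rms)"
    g=cv2.GaussianBlur(cv2.cvtColor(im,cv2.COLOR_RGB2GRAY),(0,0),0.8).astype(np.float32)
    a,b=np.array(a,float),np.array(b,float);t=(b-a)/np.linalg.norm(b-a);nn=np.array([-t[1],t[0]])
    u=np.arange(-half,half+.01,.25);q=a+np.linspace(0,1,n)[:,None]*(b-a)
    m=q[:,None]+u[None,:,None]*nn
    v=cv2.remap(g,m[...,0].astype(np.float32),m[...,1].astype(np.float32),cv2.INTER_LINEAR)
    d=np.abs(np.gradient(v,axis=1));k=d.argmax(1)
    w=np.clip(k[:,None]+np.arange(-6,7),0,len(u)-1);dw=np.take_along_axis(d,w,1)
    off=(dw*u[w]).sum(1)/dw.sum(1)
    for _ in range(4):
        x=np.arange(n);c=np.polyfit(x,off,1) if _==0 else np.polyfit(x[ok],off[ok],1)
        r=off-np.polyval(c,x);ok=abs(r)<max(2*np.median(abs(r)),.3)
    e=world(q+np.polyval(c,np.arange(n))[:,None]*nn,z,p);dd=e[-1]-e[0]
    return e.mean(0),np.degrees(np.arctan2(dd[1],dd[0])),round(float(r[ok].std()),2),int(ok.sum()),e
def show(n,r):print(n,r[0].round(1),round(r[1],2),r[2],r[3]);return r
E
python3 - <<'E'
from h import *
D=dict(np.load('w1.npz'));im=D['im'];f=lambda n,a,b,z:show(n,edge(im,D,a,b,z))
f('plateL',(189,222),(179,110),12);f('plateR',(404,225),(411,110),12);f('plateNear',(200,240),(395,237),12)
f('railtop',(260,34),(400,31),57);f('railbot',(260,40),(400,36),13)
f('stockback',(290,107),(346,113),32);f('stockfront',(300,126),(346,129),32)
f('bladeIn',(293,135),(289,195),23.3);f('bladeOut',(280,135),(276,195),23.3)
f('legOut',(204,90),(193,195),58);f('legIn',(238,90),(222,200),58)
print('pivot',world([[223,60]],60,D),'stock corners',world([[282,107],[351,113]],32,D),'tip',world([[276,204],[289,205]],23.3,D))
v=cv2.resize(im[10:210,170:430],None,fx=3,fy=3,interpolation=cv2.INTER_CUBIC);cv2.imwrite('pics/c2.png',v[...,::-1])
E
```

```text
plateL [491.4 173.5] 4.39 0.12 32
plateR [ 508.7 -185. ] 4.33 0.13 40
plateNear [379.3 -17.7] -85.72 0.14 35
railtop [688.8 -38.6] -85.73 0.15 40
railbot [696.4 -43.1] -85.76 0.14 39
stockback [590.5 -33.4] -91.76 0.14 40
stockfront [565.6 -42.8] -91.87 0.16 36
bladeIn [505.9   0. ] 178.22 0.14 39
bladeOut [504.8  21.9] 178.35 0.14 40
legOut [536.6 137. ] 172.82 0.13 39
legIn [535.5  92.7] 172.85 0.14 39
pivot [[647.84768256  99.71913646]] stock corners [[591.9697136   19.12791198]
 [589.03839471 -81.7372384 ]] tip [[4.42011914e+02 2.12130370e+01]
 [4.41476358e+02 2.78672156e-01]]
```

View pics/c2.png

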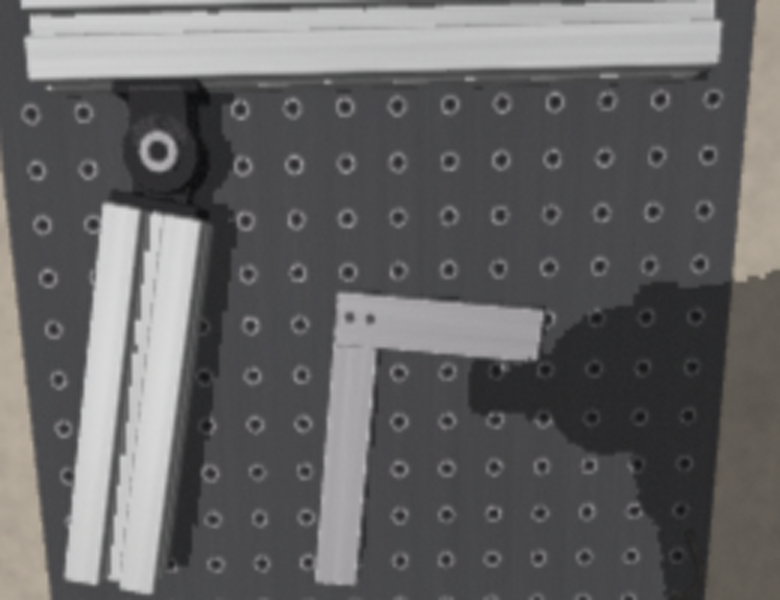

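The crop confirms the clean edges. Results:

| Item | Measured value |
|---|---|
| Plate yaw | 4.3° |
| Plate centre | about (577.7, -0.8) |
| Square yaw | -1.8° |
| Square origin | (578, -31.4) |
| Square target | (670.8, 27.8) |
| Leg angle | +11.5° outward |

The plan is a two-fingertip push on the stock's front, with the left finger against the blade's inner edge. First I'll hover.

Request:
arm_command([
  {"dx":0.005,"dy":-0.01,"dz":-0.03,"yaw":-1,"jaw":0.45},
  {"dx":0.01,"dy":-0.02,"dz":-0.07,"yaw":-2,"jaw":0.45},
  {"dx":0.02,"dy":-0.035,"dz":-0.11,"yaw":-3,"jaw":0.45},
  {"dx":0.02,"dy":-0.047,"dz":-0.15,"yaw":-4.8,"jaw":0.45},
  {"dx":0.02,"dy":-0.047,"dz":-0.19,"yaw":-4.8,"jaw":0.45},
  {"dx":0.02,"dy":-0.047,"dz":-0.23,"yaw":-4.8,"jaw":0.45},
  {"dx":0.02,"dy":-0.047,"dz":-0.27,"yaw":-4.8,"jaw":0.45},
  {"dx":0.02,"dy":-0.047,"dz":-0.29,"yaw":-4.8,"jaw":0.45},
  {"dx":0.02,"dy":-0.047,"dz":-0.3,"yaw":-4.8,"jaw":0.45},
  {"dx":0.02,"dy":-0.047,"dz":-0.3,"yaw":-4.8,"jaw":0.45},
  {"dx":0.02,"dy":-0.047,"dz":-0.3,"yaw":-4.8,"jaw":0.45},
])

```text
clock: 3.3
eef_pos: [545.6, -41.4, 83.5]
tool_rot: [3.141, -0.002, -0.034]
force: [0.1, -0.9, 0.5]
width: 38.6
gripper_force: 0.0
```

```bash
python3 - <<'E'
from h import *
s=read_state();print({k:np.round(s[k],3) for k in('clock','eef_pos','tool_rot','width','force')})
p=camera_params('wrist');im,d=get_image('wrist');np.savez('w2.npz',im=im,d=d,**p);cv2.imwrite('pics/w3.png',im[...,::-1])
E
```

```text
{'clock': np.float64(3.3), 'eef_pos': array([545.61 , -41.379,  83.524]), 'tool_rot': array([ 3.141e+00, -2.000e-03, -3.400e-02]), 'width': np.float64(38.56), 'force': array([ 0.137, -0.902,  0.459])}
```

View pics/w3.png

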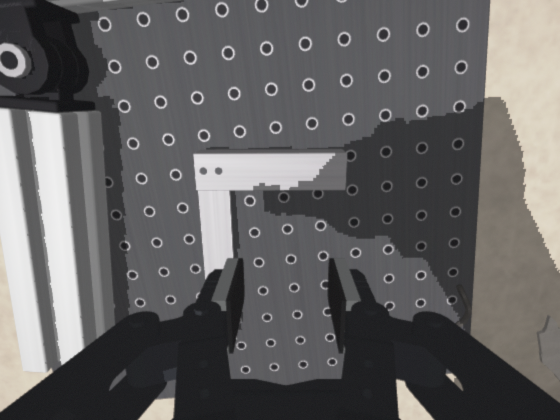

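The wrist view shows the fingers behind the stock (195–347, row 190) with the left finger just inside the blade (inner edge about column 235). I'll close slightly and go down.

Request:
arm_command([
  {"dx":0,"dy":-0.001,"dz":-0.015,"yaw":0,"jaw":0.4},
  {"dx":0,"dy":-0.001,"dz":-0.035,"yaw":0,"jaw":0.4},
  {"dx":0,"dy":-0.001,"dz":-0.05,"yaw":0,"jaw":0.4},
  {"dx":0,"dy":-0.001,"dz":-0.06,"yaw":0,"jaw":0.4},
  {"dx":0,"dy":-0.001,"dz":-0.065,"yaw":0,"jaw":0.4},
  {"dx":0,"dy":-0.001,"dz":-0.068,"yaw":0,"jaw":0.4},
  {"dx":0,"dy":-0.001,"dz":-0.068,"yaw":0,"jaw":0.4},
  {"dx":0,"dy":-0.001,"dz":-0.068,"yaw":0,"jaw":0.4},
  {"dx":0,"dy":-0.001,"dz":-0.068,"yaw":0,"jaw":0.4},
])

```text
clock: 4.25
eef_pos: [545.4, -41.7, 15.0]
tool_rot: [-3.142, -0.001, -0.034]
force: [-0.5, -0.8, -1.0]
width: 34.1
gripper_force: 0.0
```

Request:
arm_command([
  {"dx":0.004,"dy":0,"dz":0,"yaw":0,"jaw":0.4},
  {"dx":0.008,"dy":0,"dz":0,"yaw":0,"jaw":0.4},
  {"dx":0.012,"dy":0,"dz":0,"yaw":0,"jaw":0.4},
  {"dx":0.016,"dy":0.001,"dz":0,"yaw":0.3,"jaw":0.4},
  {"dx":0.02,"dy":0.003,"dz":0,"yaw":0.7,"jaw":0.4},
  {"dx":0.024,"dy":0.006,"dz":0,"yaw":1.1,"jaw":0.4},
  {"dx":0.028,"dy":0.009,"dz":0,"yaw":1.5,"jaw":0.4},
  {"dx":0.032,"dy":0.012,"dz":0,"yaw":1.9,"jaw":0.4},
  {"dx":0.036,"dy":0.015,"dz":0,"yaw":2.3,"jaw":0.4},
  {"dx":0.04,"dy":0.018,"dz":0,"yaw":2.7,"jaw":0.4},
  {"dx":0.044,"dy":0.021,"dz":0,"yaw":3.1,"jaw":0.4},
  {"dx":0.048,"dy":0.024,"dz":0,"yaw":3.5,"jaw":0.4},
  {"dx":0.052,"dy":0.027,"dz":0,"yaw":3.9,"jaw":0.4},
  {"dx":0.056,"dy":0.03,"dz":0,"yaw":4.3,"jaw":0.4},
  {"dx":0.06,"dy":0.033,"dz":0,"yaw":4.7,"jaw":0.4},
  {"dx":0.064,"dy":0.036,"dz":0,"yaw":5.1,"jaw":0.4},
  {"dx":0.068,"dy":0.039,"dz":0,"yaw":5.5,"jaw":0.4},
  {"dx":0.072,"dy":0.042,"dz":0,"yaw":5.9,"jaw":0.4},
  {"dx":0.075,"dy":0.045,"dz":0,"yaw":6.25,"jaw":0.4},
  {"dx":0.078,"dy":0.047,"dz":0,"yaw":6.25,"jaw":0.4},
])

```text
clock: 6.25
eef_pos: [623.1, 5.8, 14.4]
tool_rot: [-3.141, 0.0, 0.076]
force: [0.2, -0.4, -0.1]
width: 34.1
gripper_force: 0.0
```

```bash
python3 - <<'E'
from h import *
s=read_state();print({k:np.round(s[k],3) for k in('clock','eef_pos','tool_rot','width','force')})
im,d=get_image('top');np.savez('t1.npz',im=im,d=d,**camera_params('top'))
p=camera_params('wrist');im2,d=get_image('wrist');np.savez('w3.npz',im=im2,d=d,**p)
a=cv2.resize(im[120:270,210:355],(400,400));b=cv2.resize(im2[:300,:],(400,400*300//560*1));v=np.zeros((400,800,3),np.uint8);v[:,:400]=a;v[:b.shape[0],400:]=b
cv2.imwrite('pics/m1.png',v[...,::-1])
E
```

```text
{'clock': np.float64(6.25), 'eef_pos': array([623.14 ,   5.795,  14.379]), 'tool_rot': array([-3.141,  0.   ,  0.076]), 'width': np.float64(34.106), 'force': array([ 0.157, -0.362, -0.081])}
```

View pics/m1.png

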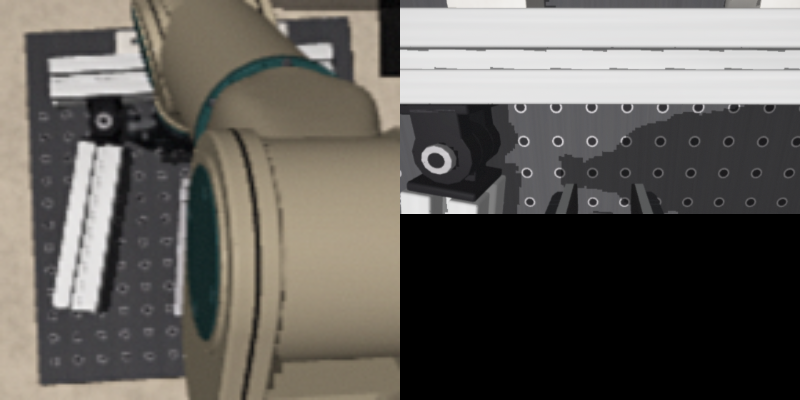

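The top part shows the arm covering most of the square, with the blade still near (182,250) in the mosaic. The wrist part shows no stock ahead of the fingers. I'll check with depth numbers and a lower crop.

```bash
python3 - <<'E'
from h import *
for f in('w2','w3'):
    D=dict(np.load(f+'.npz'));d=D['d'];K=D['camera_matrix'];T=D['extrinsics']
    v,u=np.mgrid[:420,:560];P=np.stack([(u-K[0,2])/K[0,0]*d,(v-K[1,2])/K[1,1]*d,d],-1)@T[:3,:3].T+T[:3,3]
    np.save(f+'P.npy',P)
    for r in(240,255,262,270,285,300,330):print(f,r,[tuple(P[r,c].round(0).astype(int)) for c in(200,225,238,285,335,345,370)])
D=dict(np.load('w3.npz'));im=D['im'];cv2.imwrite('pics/w4.png',im[150:420,...,::-1])
D=dict(np.load('t1.npz'));g=cv2.cvtColor(D['im'],cv2.COLOR_RGB2GRAY);print(g[186:242:4,268:290])
E
```

```text
w2 240 [(np.int64(524), np.int64(25), np.int64(13)), (np.int64(527), np.int64(4), np.int64(24)), (np.int64(522), np.int64(-4), np.int64(12)), (np.int64(521), np.int64(-39), np.int64(12)), (np.int64(520), np.int64(-77), np.int64(11)), (np.int64(519), np.int64(-85), np.int64(12)), (np.int64(519), np.int64(-104), np.int64(12))]
w2 255 [(np.int64(511), np.int64(27), np.int64(13)), (np.int64(516), np.int64(5), np.int64(24)), (np.int64(510), np.int64(-3), np.int64(12)), (np.int64(508), np.int64(-39), np.int64(11)), (np.int64(508), np.int64(-77), np.int64(13)), (np.int64(508), np.int64(-85), np.int64(13)), (np.int64(507), np.int64(-104), np.int64(13))]
w2 262 [(np.int64(505), np.int64(27), np.int64(13)), (np.int64(558), np.int64(-15), np.int64(123)), (np.int64(557), np.int64(-21), np.int64(122)), (np.int64(503), np.int64(-39), np.int64(13)), (np.int64(556), np.int64(-62), np.int64(121)), (np.int64(556), np.int64(-66), np.int64(123)), (np.int64(500), np.int64(-105), np.int64(12))]
w2 270 [(np.int64(498), np.int64(28), np.int64(12)), (np.int64(558), np.int64(-16), np.int64(129)), (np.int64(55
[... 4103 characters left out ...]
5  31  34  34  36  32  35  35
   32  32  60  94]
 [ 66  64  64  63  60  72 169 193 155  82  32  31  34  33  37  34  34  33
   33  33  48  77]
 [ 66  92  77  87  77  60 153 187 149  79  35  31  35  36  37  31  33  34
   32  31  46  77]
 [ 66  66  62  64  60  85 162 188 146  83  43  34  35  37  33  32  35  35
   34  34  44  74]
 [ 65  83  77  67  96 120 167 186 135  78  50  33  33  34  34  33  37  34
   32  35  44  73]
 [ 63  62  65  59  63 137 180 173 121  82  62  38  32  33  33  35  34  35
   46  46  49  86]
 [ 63  68  99  88 102 174 193 156 104  81  76  53  45  40  33  35  35  32
   35  34  53  89]
 [ 65  64  64  64  60  93 110  96  83  84  84  70  49  40  34  33  34  32
   34  38  68 107]]
```

View pics/w4.png

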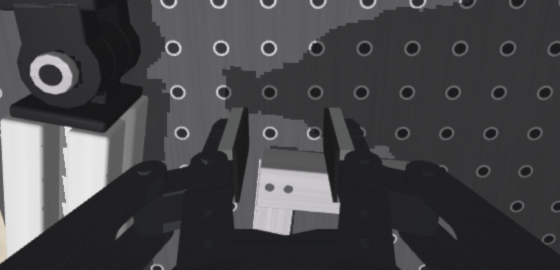

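The picture shows the stock (with its two dots) still behind and below the fingers, so they passed over the square. Depth puts the visible fingertips about 39 mm above the reported TCP. The square hasn't moved. I'll lower carefully over the free plate here and watch the force to find the true tip height.

Request:
arm_command([
  {"dx":0.003,"dy":0,"dz":-0.003,"yaw":0,"jaw":0.4},
  {"dx":0.006,"dy":0,"dz":-0.006,"yaw":0,"jaw":0.4},
  {"dx":0.006,"dy":0,"dz":-0.008,"yaw":0,"jaw":0.4},
  {"dx":0.006,"dy":0,"dz":-0.009,"yaw":0,"jaw":0.4},
  {"dx":0.006,"dy":0,"dz":-0.01,"yaw":0,"jaw":0.4},
  {"dx":0.006,"dy":0,"dz":-0.01,"yaw":0,"jaw":0.4},
])

```text
clock: 6.95
eef_pos: [628.7, 5.3, 4.2]
tool_rot: [3.142, 0.0, 0.076]
force: [-0.9, -1.1, -0.2]
width: 33.9
gripper_force: 0.0
```

Request:
arm_command([
  {"dx":0,"dy":0,"dz":-0.003,"yaw":0,"jaw":0.4},
  {"dx":0,"dy":0,"dz":-0.006,"yaw":0,"jaw":0.4},
  {"dx":0,"dy":0,"dz":-0.008,"yaw":0,"jaw":0.4},
  {"dx":0,"dy":0,"dz":-0.01,"yaw":0,"jaw":0.4},
  {"dx":0,"dy":0,"dz":-0.01,"yaw":0,"jaw":0.4},
])

```text
clock: 7.45
eef_pos: [628.7, 5.3, -6.0]
tool_rot: [3.142, 0.001, 0.076]
force: [0.9, -0.5, -0.8]
width: 34.4
gripper_force: 0.0
```

```bash
cat >> h.py <<'E'
def cloud(n='wrist'):
    p=camera_params(n);im,d=get_image(n);K,T=p['camera_matrix'],p['extrinsics']
    v,u=np.mgrid[:420,:560];return p,im,np.stack([(u-K[0,2])/K[0,0]*d,(v-K[1,2])/K[1,1]*d,d],-1)@T[:3,:3].T+T[:3,3]
E
python3 - <<'E'
from h import *
s=read_state();print({k:np.round(s[k],2) for k in('clock','eef_pos','force')},camera_params('wrist')['extrinsics'][:3,3])
p,im,P=cloud();np.save('P5.npy',P)
for c in(232,236,240,244,330,335,340):print(c,[tuple(int(x) for x in P[r,c].round()) for r in range(250,290,5)])
for c in (255,270):print(c,[tuple(int(x) for x in P[r,c].round()) for r in range(280,350,8)])
E
```

```text
{'clock': np.float64(7.45), 'eef_pos': array([628.65,   5.33,  -5.98]), 'force': array([ 0.88, -0.52, -0.77])} [705.77977128  11.88761359 165.95579353]
232 [(634, 33, 12), (632, 32, 13), (638, 30, 30), (638, 29, 35), (638, 29, 39), (639, 28, 45), (638, 27, 47), (638, 27, 51)]
236 [(634, 31, 12), (632, 31, 12), (638, 28, 30), (639, 28, 36), (639, 27, 42), (638, 27, 43), (638, 26, 47), (639, 25, 52)]
240 [(635, 29, 13), (632, 29, 13), (638, 27, 30), (638, 26, 35), (638, 25, 40), (638, 25, 44), (639, 24, 48), (638, 24, 51)]
244 [(635, 27, 13), (632, 27, 13), (639, 25, 32), (639, 24, 36), (638, 24, 39), (636, 24, 40), (634, 24, 40), (632, 23, 40)]
330 [(638, -15, 13), (635, -15, 12), (641, -12, 30), (641, -12, 36), (641, -11, 40), (641, -11, 43), (642, -10, 49), (640, -10, 49)]
335 [(638, -17, 12), (636, -17, 13), (641, -14, 31), (641, -14, 35), (642, -13, 40), (642, -12, 44), (642, -12, 49), (641, -12, 52)]
340 [(638, -20, 12), (635, -20, 11), (642, -17, 30), (642, -16, 35), (641, -15, 39), (642, -14, 44), (642, -14, 48), (642, -13, 52)]
255 [(619, 21, 13), (615, 20, 13), (610, 20, 12), (605, 20, 12), (601, 20, 13), (596, 19, 13), (591, 19, 12), (586, 19, 12), (590, 18, 24)]
270 [(620, 13, 13), (615, 13, 12), (610, 13, 12), (605, 12, 12), (601, 12, 13), (596, 12, 12), (591, 11, 12), (592, 11, 19), (591, 11, 25)]
```

The true fingertips sit about 36 mm above the reported TCP: visible tip at z≈30 with TCP z=-6 and no contact. I'll go back behind the stock and lower to TCP z≈-20, which puts the tips at about 16.

Request:
arm_command([
  {"dx":0,"dy":0,"dz":0.015,"yaw":0,"jaw":0.4},
  {"dx":-0.005,"dy":0,"dz":0.025,"yaw":0,"jaw":0.4},
  {"dx":-0.02,"dy":-0.01,"dz":0.025,"yaw":-1.5,"jaw":0.4},
  {"dx":-0.04,"dy":-0.02,"dz":0.025,"yaw":-3,"jaw":0.4},
  {"dx":-0.06,"dy":-0.03,"dz":0.025,"yaw":-4.5,"jaw":0.4},
  {"dx":-0.078,"dy":-0.04,"dz":0.025,"yaw":-6.2,"jaw":0.4},
  {"dx":-0.083,"dy":-0.045,"dz":0.025,"yaw":-6.2,"jaw":0.4},
  {"dx":-0.083,"dy":-0.045,"dz":0.02,"yaw":-6.2,"jaw":0.4},
  {"dx":-0.083,"dy":-0.045,"dz":0.01,"yaw":-6.2,"jaw":0.4},
  {"dx":-0.083,"dy":-0.045,"dz":0,"yaw":-6.2,"jaw":0.4},
  {"dx":-0.083,"dy":-0.045,"dz":-0.006,"yaw":-6.2,"jaw":0.4},
  {"dx":-0.083,"dy":-0.045,"dz":-0.011,"yaw":-6.2,"jaw":0.4},
  {"dx":-0.083,"dy":-0.045,"dz":-0.014,"yaw":-6.2,"jaw":0.4},
  {"dx":-0.083,"dy":-0.045,"dz":-0.014,"yaw":-6.2,"jaw":0.4},
])

```text
clock: 8.9
eef_pos: [545.8, -39.1, -17.7]
tool_rot: [3.141, 0.0, -0.032]
force: [-4.0, 0.6, 22.5]
width: 34.4
gripper_force: 11.3
```

```bash
python3 - <<'E'
from h import *
s=read_state();print({k:np.round(s[k],2) for k in('clock','eef_pos','force')})
p,im,P=cloud()
for c in(230,240,335):print(c,[tuple(int(x) for x in P[r,c].round()) for r in range(215,290,6)])
E
```

```text
{'clock': np.float64(8.9), 'eef_pos': array([545.83, -39.13, -17.73]), 'force': array([-4.01,  0.58, 22.54])}
230 [(583, -19, 32), (581, -19, 33), (578, -18, 32), (576, -18, 33), (573, -18, 33), (571, -18, 33), (569, -18, 34), (556, -14, 12), (558, -15, 22), (558, -16, 28), (558, -17, 33), (558, -17, 37), (557, -18, 41)]
240 [(583, -23, 32), (581, -22, 33), (578, -22, 32), (575, -22, 32), (573, -22, 32), (570, -22, 32), (568, -21, 32), (556, -18, 13), (558, -19, 22), (558, -20, 27), (558, -21, 32), (557, -21, 36), (557, -22, 40)]
335 [(581, -58, 32), (579, -58, 32), (577, -58, 33), (574, -58, 32), (572, -58, 32), (570, -58, 33), (567, -58, 33), (555, -61, 12), (623, -41, 154), (557, -59, 28), (557, -58, 33), (556, -58, 37), (556, -57, 41)]
```

Contact with the plate comes at TCP z≈-18. I'll raise by 5 mm to clear it, then push.

Request:
arm_command([
  {"dx":0,"dy":0,"dz":0.005,"yaw":0,"jaw":0.4},
  {"dx":0,"dy":0,"dz":0.005,"yaw":0,"jaw":0.4},
  {"dx":0.004,"dy":0,"dz":0.005,"yaw":0,"jaw":0.4},
  {"dx":0.008,"dy":0,"dz":0.005,"yaw":0,"jaw":0.4},
  {"dx":0.012,"dy":0,"dz":0.005,"yaw":0,"jaw":0.4},
  {"dx":0.015,"dy":0,"dz":0.005,"yaw":0,"jaw":0.4},
  {"dx":0.018,"dy":0,"dz":0.005,"yaw":0,"jaw":0.4},
])

```text
clock: 9.65
eef_pos: [560.6, -39.8, -15.3]
tool_rot: [3.141, 0.007, -0.033]
force: [-6.5, -0.0, 4.4]
width: 34.3
gripper_force: 3.1
```

```bash
cat >> h.py <<'E'
def stock():
    "stock top face found by height in the wrist cloud: back-edge line, front-edge x, ends"
    s=read_state();print({k:np.round(s[k],2) for k in('clock','eef_pos','tool_rot','force')})
    p,im,P=cloud();np.savez('last.npz',im=im,**p)
    m=(abs(P[...,2]-32)<3.5);m[285:]=0;m=m.astype(np.uint8)
    n,l,st,_=cv2.connectedComponentsWithStats(m);k=1+st[1:,4].argmax();q=P[l==k][:,:2]
    print('stock n',len(q),rect(q),q.min(0).round(1),q.max(0).round(1));return p,im,P
E
python3 -c "
from h import *
stock()"
```

```text
{'clock': np.float64(9.65), 'eef_pos': array([560.56, -39.79, -15.3 ]), 'tool_rot': array([ 3.14,  0.01, -0.03]), 'force': array([-6.5 , -0.04,  4.44])}
stock n 15861 (array([581.9, -31.4]), array([100.5,  32. ]), 88.08) [565.1 -82. ] [599.2  18.6]
```

Request:
arm_command([
  {"dx":0.004,"dy":0.004,"dz":0.001,"yaw":0.3,"jaw":0.4},
  {"dx":0.008,"dy":0.008,"dz":0.001,"yaw":0.6,"jaw":0.4},
  {"dx":0.012,"dy":0.012,"dz":0.001,"yaw":1.0,"jaw":0.4},
  {"dx":0.016,"dy":0.016,"dz":0.001,"yaw":1.4,"jaw":0.4},
  {"dx":0.02,"dy":0.019,"dz":0.001,"yaw":1.8,"jaw":0.4},
  {"dx":0.024,"dy":0.022,"dz":0.001,"yaw":2.2,"jaw":0.4},
  {"dx":0.028,"dy":0.025,"dz":0.001,"yaw":2.6,"jaw":0.4},
  {"dx":0.032,"dy":0.028,"dz":0.001,"yaw":3.0,"jaw":0.4},
  {"dx":0.036,"dy":0.031,"dz":0.001,"yaw":3.4,"jaw":0.4},
  {"dx":0.04,"dy":0.034,"dz":0.001,"yaw":3.8,"jaw":0.4},
  {"dx":0.044,"dy":0.037,"dz":0.001,"yaw":4.2,"jaw":0.4},
  {"dx":0.048,"dy":0.04,"dz":0.001,"yaw":4.6,"jaw":0.4},
  {"dx":0.052,"dy":0.043,"dz":0.001,"yaw":5.0,"jaw":0.4},
  {"dx":0.056,"dy":0.045,"dz":0.001,"yaw":5.4,"jaw":0.4},
  {"dx":0.06,"dy":0.047,"dz":0.001,"yaw":5.8,"jaw":0.4},
  {"dx":0.064,"dy":0.048,"dz":0.001,"yaw":6.2,"jaw":0.4},
  {"dx":0.067,"dy":0.049,"dz":0.001,"yaw":6.2,"jaw":0.4},
  {"dx":0.07,"dy":0.05,"dz":0.001,"yaw":6.2,"jaw":0.4},
])

```text
clock: 11.5
eef_pos: [633.6, 10.4, -13.6]
tool_rot: [3.142, 0.001, 0.075]
force: [-4.9, -0.8, 2.2]
width: 34.3
gripper_force: 2.2
```

```bash
python3 - <<'E'
from h import *
p,im,P=stock()
for r in range(180,290,8):print(r,[tuple(int(x) for x in P[r,c].round()) for c in(150,180,200,215,230,350)])
E
```

```text
{'clock': np.float64(11.5), 'eef_pos': array([633.57,  10.37, -13.59]), 'tool_rot': array([3.14, 0.  , 0.08]), 'force': array([-4.94, -0.84,  2.23])}
stock n 15546 (array([653.3,  14.6]), array([ 33.6, 100.1]), 4.29) [635.4 -35.7] [673.4  65.4]
180 [(685, 56, 58), (686, 46, 58), (686, 40, 59), (686, 36, 56), (687, 32, 57), (690, -4, 58)]
188 [(682, 56, 57), (683, 47, 57), (683, 41, 57), (684, 36, 59), (684, 32, 58), (687, -4, 58)]
196 [(666, 73, 12), (667, 60, 14), (668, 51, 12), (668, 45, 13), (669, 38, 13), (672, -14, 11)]
204 [(662, 73, 13), (667, 57, 22), (667, 49, 22), (667, 43, 22), (668, 37, 23), (672, -13, 22)]
212 [(658, 74, 12), (666, 55, 31), (667, 47, 32), (668, 41, 32), (668, 35, 32), (672, -11, 33)]
220 [(655, 73, 13), (663, 55, 32), (664, 47, 32), (664, 41, 33), (665, 35, 32), (668, -11, 33)]
228 [(651, 74, 12), (660, 54, 32), (661, 47, 33), (661, 41, 32), (661, 35, 32), (665, -12, 32)]
236 [(647, 74, 12), (657, 54, 33), (657, 47, 32), (658, 41, 33), (658, 35, 32), (662, -12, 33)]
244 [(643, 74, 12), (653, 55, 31), (654, 47, 32), (654, 41, 33), (655, 35, 32), (658, -12, 33)]
252 [(639, 74, 12), (650, 54, 33), (650, 47, 32), (651, 41, 32), (652, 35, 33), (655, -13, 33)]
260 [(635, 74, 13), (646, 55, 32), (646, 47, 32), (646, 41, 31), (648, 34, 33), (652, -13, 33)]
268 [(630, 75, 12), (643, 55, 32), (643, 47, 32), (644, 41, 32), (645, 34, 33), (648, -14, 33)]
276 [(626, 75, 12), (635, 57, 25), (634, 49, 23), (639, 41, 30), (643, 34, 38), (643, -15, 29)]
284 [(622, 75, 12), (630, 57, 23), (631, 49, 24), (638, 40, 36), (643, 33, 44), (643, -14, 37)]
```

Request:
arm_command([
  {"dx":0.002,"dy":0.002,"dz":0,"yaw":0,"jaw":0.4},
  {"dx":0.004,"dy":0.004,"dz":0,"yaw":0,"jaw":0.4},
  {"dx":0.006,"dy":0.006,"dz":0,"yaw":0,"jaw":0.4},
  {"dx":0.007,"dy":0.008,"dz":0,"yaw":0,"jaw":0.4},
  {"dx":0.008,"dy":0.01,"dz":0,"yaw":0,"jaw":0.4},
  {"dx":0.009,"dy":0.012,"dz":0,"yaw":0,"jaw":0.4},
  {"dx":0.01,"dy":0.014,"dz":0,"yaw":0,"jaw":0.4},
  {"dx":0.011,"dy":0.015,"dz":0,"yaw":0,"jaw":0.4},
  {"dx":0.011,"dy":0.016,"dz":0,"yaw":0,"jaw":0.4},
])

```text
clock: 12.45
eef_pos: [645.3, 26.3, -13.5]
tool_rot: [3.141, -0.001, 0.076]
force: [-1.3, -2.2, -1.0]
width: 34.3
gripper_force: 1.2
```

```bash
cat >> h.py <<'E'
C=np.array([577.7,-0.8]);A=np.radians(4.3);U=np.array([np.cos(A),np.sin(A)]);V=np.array([-U[1],U[0]])
def plate(P):return np.stack([(P[...,:2]-C)@U,(P[...,:2]-C)@V],-1)
def meas():
    "in plate mm: stock back/front x, stock ends y, blade outer y by x, rail edge x, leg face y by x"
    p,im,P=stock();q=plate(P);z=P[...,2];x,y=q[...,0],q[...,1];ok=np.ones_like(z,bool);ok[330:]=0
    s=ok&(abs(z-32)<2.5)&(y>-60)&(y<80)&(x>40)&(x<115)
    for y0 in(-15,0,50,60):
        t=s&(abs(y-y0)<4)
        if t.sum()>20:print('stock y',y0,'back x %.1f'%np.percentile(x[t],99))
    t=s&(x>85);print('stock ends y %.1f %.1f'%(np.percentile(y[t],.5),np.percentile(y[t],99.5)),'n',t.sum())
    t=ok&(abs(z-57)<3)&(y>-60)&(y<60)&(x>95);print('rail x %.1f'%np.percentile(x[t],1))
    for lo,hi,n in((21,26,'blade'),(52,61,'leg')):
        for x0 in range(-60,80,15):
            t=ok&(z>lo)&(z<hi)&(abs(x-x0)<4)&(y>40)&(y<140)
            if t.sum()>15:print(n,x0,'y %.1f..%.1f n%d'%(np.percentile(y[t],2),np.percentile(y[t],98),t.sum()))
    return p,im,P
E
python3 -c "
from h import *
meas()"
```

```text
{'clock': np.float64(12.45), 'eef_pos': array([645.29,  26.33, -13.53]), 'tool_rot': array([ 3.14, -0.  ,  0.08]), 'force': array([-1.35, -2.21, -0.98])}
stock n 9887 (array([661.1,  28. ]), array([ 25.8, 100. ]), 4.31) [647.  -21.8] [677.4  78.5]
stock y -15 back x 97.8
stock y 0 back x 97.8
stock y 50 back x 97.8
stock y 60 back x 97.7
stock ends y -26.7 71.7 n 7506
rail x 107.9
blade 60 y 60.5..87.6 n417
blade 75 y 51.2..79.7 n571
leg 75 y 40.7..111.1 n1736
```

Request:
arm_command([
  {"dx":0,"dy":-0.002,"dz":0,"yaw":0,"jaw":0.4},
  {"dx":0.002,"dy":-0.002,"dz":0,"yaw":0,"jaw":0.4},
  {"dx":0.004,"dy":-0.002,"dz":0,"yaw":0,"jaw":0.4},
  {"dx":0.006,"dy":-0.002,"dz":0,"yaw":0,"jaw":0.4},
  {"dx":0.008,"dy":-0.001,"dz":0,"yaw":0,"jaw":0.4},
  {"dx":0.01,"dy":-0.001,"dz":0,"yaw":0,"jaw":0.4},
  {"dx":0.01,"dy":-0.001,"dz":0,"yaw":0,"jaw":0.4},
])

```text
clock: 13.2
eef_pos: [646.4, 25.0, -14.1]
tool_rot: [3.141, 0.016, 0.076]
force: [-16.0, -1.6, 14.1]
width: 34.5
gripper_force: 8.7
```

The stock is seated on the rail with 16 N. I'll back off, lift, close the fingers and go round to the outer side of the leg.

Request:
arm_command([
  {"dx":-0.008,"dy":-0.002,"dz":0,"yaw":0,"jaw":0.4},
  {"dx":-0.018,"dy":-0.003,"dz":0.002,"yaw":0,"jaw":0.4},
  {"dx":-0.022,"dy":-0.003,"dz":0.02,"yaw":0,"jaw":0.4},
  {"dx":-0.022,"dy":-0.003,"dz":0.06,"yaw":0,"jaw":0.4},
  {"dx":-0.03,"dy":0,"dz":0.095,"yaw":0,"jaw":0.2},
  {"dx":-0.05,"dy":0.02,"dz":0.11,"yaw":0,"jaw":0},
  {"dx":-0.075,"dy":0.045,"dz":0.11,"yaw":0,"jaw":0},
  {"dx":-0.1,"dy":0.07,"dz":0.11,"yaw":0,"jaw":0},
  {"dx":-0.125,"dy":0.095,"dz":0.11,"yaw":0,"jaw":0},
  {"dx":-0.15,"dy":0.12,"dz":0.11,"yaw":0,"jaw":0},
  {"dx":-0.175,"dy":0.14,"dz":0.11,"yaw":0,"jaw":0},
  {"dx":-0.188,"dy":0.148,"dz":0.11,"yaw":0,"jaw":0},
  {"dx":-0.188,"dy":0.15,"dz":0.11,"yaw":0,"jaw":0},
  {"dx":-0.188,"dy":0.15,"dz":0.11,"yaw":0,"jaw":0},
])

```text
clock: 14.6
eef_pos: [468.7, 175.2, 96.7]
tool_rot: [-3.141, -0.002, 0.075]
force: [0.4, 1.4, -0.5]
width: -0.1
gripper_force: 0.0
```

```bash
python3 - <<'E'
from h import *
s=read_state();print({k:np.round(s[k],2) for k in('clock','eef_pos','force','width')})
p,im,P=cloud();np.savez('w6.npz',im=im,P=P,**p);im2,_=get_image('side');np.savez('s6.npz',im=im2,**camera_params('side'))
q=plate(P);z=P[...,2];x,y=q[...,0],q[...,1];ok=np.ones_like(z,bool);ok[250:]=0
for lo,hi,n,ya,yb in((20,27,'blade',45,90),(54,61,'leg',60,160)):
    for x0 in range(-90,60,15):
        t=ok&(z>lo)&(z<hi)&(abs(x-x0)<4)&(y>ya)&(y<yb)
        if t.sum()>15:print(n,x0,'y %.1f..%.1f n%d'%(np.percentile(y[t],2),np.percentile(y[t],98),t.sum()))
t=ok&(abs(z-32)<2.5)&(y>-60)&(y<90)&(x>70)&(x<115);print('stock',t.sum(),x[t].max() if t.sum() else '')
d=np.linalg.norm(P[...,:2]-s['eef_pos'][:2],axis=-1);t=(d<25)&(z>60);print('tip z',z[t].min()if t.sum()else 0, 'tip y',P[t][:,1].min(),P[t][:,1].max())
E
```

```text
{'clock': np.float64(14.6), 'eef_pos': array([468.65, 175.22,  96.74]), 'force': array([ 0.39,  1.38, -0.5 ]), 'width': np.float64(-0.09)}
blade -45 y 52.4..73.6 n66
blade -30 y 52.3..73.9 n396
blade -15 y 52.3..73.7 n440
blade 0 y 52.3..73.6 n433
blade 15 y 52.3..70.8 n398
blade 30 y 52.1..67.8 n358
blade 45 y 52.3..65.0 n35
leg -90 y 108.2..152.8 n681
leg -75 y 105.1..149.6 n721
leg -60 y 102.3..146.6 n771
leg -45 y 99.0..143.6 n820
leg -30 y 96.1..140.6 n881
leg -15 y 92.9..137.4 n957
leg 0 y 90.0..134.5 n991
leg 15 y 86.8..131.5 n1077
leg 30 y 84.0..128.4 n1035
stock 0 
tip z 129.025287044643 tip y 150.26389426158477 200.18332026756414
```

Request:
arm_command([
  {"dx":0,"dy":0,"dz":-0.04,"yaw":0,"jaw":0},
  {"dx":0,"dy":0,"dz":-0.075,"yaw":0,"jaw":0},
  {"dx":0,"dy":0,"dz":-0.09,"yaw":0,"jaw":0},
  {"dx":0,"dy":-0.004,"dz":-0.092,"yaw":0,"jaw":0},
  {"dx":0.001,"dy":-0.01,"dz":-0.092,"yaw":0,"jaw":0},
  {"dx":0.001,"dy":-0.014,"dz":-0.092,"yaw":0,"jaw":0},
  {"dx":0.002,"dy":-0.018,"dz":-0.092,"yaw":0,"jaw":0},
  {"dx":0.002,"dy":-0.022,"dz":-0.092,"yaw":0,"jaw":0},
  {"dx":0.002,"dy":-0.026,"dz":-0.092,"yaw":0,"jaw":0},
  {"dx":0.002,"dy":-0.03,"dz":-0.092,"yaw":0,"jaw":0},
  {"dx":0.003,"dy":-0.034,"dz":-0.092,"yaw":0,"jaw":0},
  {"dx":0.003,"dy":-0.038,"dz":-0.092,"yaw":0,"jaw":0},
  {"dx":0.003,"dy":-0.042,"dz":-0.092,"yaw":0,"jaw":0},
  {"dx":0.003,"dy":-0.045,"dz":-0.092,"yaw":0,"jaw":0},
])

```text
clock: 16.1
eef_pos: [469.6, 129.7, 4.3]
tool_rot: [3.141, 0.001, 0.075]
force: [-2.9, 2.4, 0.7]
width: -0.3
gripper_force: 1.4
```

```bash
cat >> h.py <<'E'
def bl():
    "blade and leg top edges, plate mm, straight-line fits at the pivot-side (x=40) and far end (x=-40)"
    s=read_state();print({k:np.round(s[k],2) for k in('clock','eef_pos','force')})
    p,im,P=cloud();np.savez('last.npz',im=im,P=P,**p)
    q=plate(P);z=P[...,2];x,y=q[...,0],q[...,1];ok=np.ones_like(z,bool);ok[250:]=0
    for lo,hi,n,ya,yb in((20.5,26,'blade',45,76),(56,61,'leg',60,160)):
        r=[]
        for x0 in range(-100,60,6):
            t=ok&(z>lo)&(z<hi)&(abs(x-x0)<3)&(y>ya)&(y<yb)
            if t.sum()>60:r.append((x0,y[t].min(),y[t].max()))
        if len(r)>3:
            r=np.array(r)
            for k,w in((1,'in'),(2,'out')):
                c=np.polyfit(r[:,0],r[:,k],1);e=r[:,k]-np.polyval(c,r[:,0]);g=abs(e)<=2*np.median(abs(e))+.1;c=np.polyfit(r[g,0],r[g,k],1)
                print(n,w,'y(40) %.1f y(-40) %.1f y(77.5) %.1f angle %.2f deg'%(*np.polyval(c,[40,-40,77.5]),-np.degrees(np.arctan(c[0]))),'rms %.2f n%d'%(e[g].std(),g.sum()))
E
python3 -c "
from h import *
bl()"
```

```text
{'clock': np.float64(16.1), 'eef_pos': array([469.59, 129.75,   4.3 ]), 'force': array([-2.89,  2.37,  0.66])}
blade in y(40) 51.1 y(-40) 51.5 y(77.5) 50.9 angle 0.29 deg rms 0.15 n9
blade out y(40) 58.0 y(-40) 60.7 y(77.5) 56.8 angle 1.92 deg rms 0.17 n10
leg in y(40) 74.6 y(-40) 78.0 y(77.5) 73.0 angle 2.43 deg rms 0.07 n12
leg out y(40) 120.1 y(-40) 123.2 y(77.5) 118.7 angle 2.20 deg rms 0.05 n14
```

Request:
arm_command([
  {"dx":0,"dy":-0.002,"dz":0,"yaw":0,"jaw":0},
  {"dx":0,"dy":-0.004,"dz":0,"yaw":0,"jaw":0},
  {"dx":0,"dy":-0.0055,"dz":0,"yaw":0,"jaw":0},
  {"dx":0,"dy":-0.0065,"dz":0,"yaw":0,"jaw":0},
  {"dx":0,"dy":-0.0065,"dz":0,"yaw":0,"jaw":0},
])

```text
clock: 16.65
eef_pos: [469.7, 123.9, 4.4]
tool_rot: [-3.142, 0.0, 0.076]
force: [-2.9, 2.8, 0.2]
width: 0.2
gripper_force: 1.5
```

```bash
python3 -c "
from h import *
bl()"
```

```text
{'clock': np.float64(16.65), 'eef_pos': array([469.68, 123.9 ,   4.36]), 'force': array([-2.92,  2.82,  0.17])}
blade in y(40) 51.5 y(-40) 51.4 y(77.5) 51.6 angle -0.10 deg rms 0.13 n10
blade out y(40) 57.5 y(-40) 57.7 y(77.5) 57.5 angle 0.09 deg rms 0.15 n10
leg in y(40) 73.3 y(-40) 74.1 y(77.5) 72.9 angle 0.60 deg rms 0.17 n15
leg out y(40) 118.7 y(-40) 119.2 y(77.5) 118.5 angle 0.36 deg rms 0.03 n15
```

Request:
arm_command([
  {"dx":0,"dy":-0.0007,"dz":0,"yaw":0,"jaw":0},
  {"dx":0,"dy":-0.0014,"dz":0,"yaw":0,"jaw":0},
  {"dx":0,"dy":-0.0014,"dz":0,"yaw":0,"jaw":0},
])

```text
clock: 17.0
eef_pos: [469.8, 122.9, 4.4]
tool_rot: [-3.141, 0.0, 0.076]
force: [-2.6, 3.6, -0.3]
width: 0.0
gripper_force: 2.1
```

```bash
python3 -c "
from h import *
bl()"
```

```text
{'clock': np.float64(17.0), 'eef_pos': array([469.77, 122.89,   4.38]), 'force': array([-2.65,  3.59, -0.32])}
blade in y(40) 50.7 y(-40) 51.2 y(77.5) 50.4 angle 0.37 deg rms 0.22 n10
blade out y(40) 57.4 y(-40) 57.2 y(77.5) 57.5 angle -0.14 deg rms 0.18 n10
leg in y(40) 73.4 y(-40) 73.5 y(77.5) 73.4 angle 0.05 deg rms 0.11 n15
leg out y(40) 118.6 y(-40) 118.6 y(77.5) 118.6 angle -0.04 deg rms 0.04 n15
```

Request:
arm_command([
  {"dx":0,"dy":0.006,"dz":0,"yaw":0,"jaw":0},
  {"dx":0,"dy":0.015,"dz":0.005,"yaw":0,"jaw":0},
  {"dx":0,"dy":0.018,"dz":0.04,"yaw":0,"jaw":0},
  {"dx":0,"dy":0.018,"dz":0.085,"yaw":0,"jaw":0.2},
  {"dx":0.02,"dy":0,"dz":0.115,"yaw":0,"jaw":0.4},
  {"dx":0.045,"dy":-0.03,"dz":0.14,"yaw":0,"jaw":0.4},
  {"dx":0.065,"dy":-0.055,"dz":0.16,"yaw":0,"jaw":0.4},
  {"dx":0.075,"dy":-0.065,"dz":0.17,"yaw":0,"jaw":0.4},
  {"dx":0.075,"dy":-0.065,"dz":0.17,"yaw":0,"jaw":0.4},
  {"dx":0.075,"dy":-0.065,"dz":0.17,"yaw":0,"jaw":0.4},
])

```text
clock: 18.05
eef_pos: [544.5, 58.1, 174.4]
tool_rot: [-3.141, 0.0, 0.076]
force: [-0.0, 0.2, 0.3]
width: 33.8
gripper_force: 0.0
```

```bash
python3 - <<'E'
from h import *
bl()
D=np.load('last.npz');P=D['P'];q=plate(P);z=P[...,2];x,y=q[...,0],q[...,1]
for y0 in range(-25,75,10):
    t=(abs(z-32)<2.5)&(abs(y-y0)<3)&(x>60)&(x<115);r=(abs(z-57)<3)&(abs(y-y0)<3)&(x>100)
    w=(z<18)&(abs(y-y0)<3)&(x>60)&(x<115)
    print(y0,t.sum(),x[t].max().round(1) if t.sum() else '','rail',x[r].min().round(1) if r.sum() else '')
E
```

```text
{'clock': np.float64(18.05), 'eef_pos': array([544.45,  58.05, 174.4 ]), 'force': array([-0.  ,  0.23,  0.32])}
blade in y(40) 51.8 y(-40) 52.1 y(77.5) 51.6 angle 0.21 deg rms 0.22 n16
blade out y(40) 73.2 y(-40) 73.0 y(77.5) 73.4 angle -0.17 deg rms 0.31 n15
leg in y(40) 73.7 y(-40) 73.7 y(77.5) 73.7 angle 0.03 deg rms 0.28 n23
leg out y(40) 118.1 y(-40) 118.2 y(77.5) 118.0 angle 0.09 deg rms 0.26 n20
-25 214 108.8 rail 107.0
-15 250 108.7 rail 107.1
-5 251 108.7 rail 107.0
5 253 108.6 rail 107.0
15 249 109.5 rail 107.0
25 253 109.4 rail 106.9
35 258 109.5 rail 106.8
45 261 109.5 rail 107.1
55 248 109.5 rail 107.0
65 247 109.5 rail 107.0
```

Everything is within about 0.5 mm. I'll seat the square gently into the corner, once with the fingers at the inner corner.

Request:
arm_command([
  {"dx":0.03,"dy":-0.015,"dz":-0.02,"yaw":0,"jaw":0.4},
  {"dx":0.06,"dy":-0.03,"dz":-0.05,"yaw":0,"jaw":0.4},
  {"dx":0.083,"dy":-0.039,"dz":-0.08,"yaw":0,"jaw":0.4},
  {"dx":0.087,"dy":-0.039,"dz":-0.12,"yaw":0,"jaw":0.4},
  {"dx":0.087,"dy":-0.039,"dz":-0.155,"yaw":0,"jaw":0.4},
  {"dx":0.087,"dy":-0.039,"dz":-0.175,"yaw":0,"jaw":0.4},
  {"dx":0.087,"dy":-0.039,"dz":-0.185,"yaw":0,"jaw":0.4},
  {"dx":0.087,"dy":-0.039,"dz":-0.188,"yaw":0,"jaw":0.4},
  {"dx":0.087,"dy":-0.039,"dz":-0.188,"yaw":0,"jaw":0.4},
  {"dx":0.09,"dy":-0.037,"dz":-0.188,"yaw":0,"jaw":0.4},
  {"dx":0.094,"dy":-0.034,"dz":-0.188,"yaw":0,"jaw":0.4},
  {"dx":0.097,"dy":-0.032,"dz":-0.188,"yaw":0,"jaw":0.4},
])

```text
clock: 19.3
eef_pos: [643.3, 26.1, -12.5]
tool_rot: [-3.141, -0.002, 0.076]
force: [-0.1, 0.5, -0.3]
width: 34.3
gripper_force: 0.0
```

Request:
arm_command([
  {"dx":0,"dy":0.001,"dz":0,"yaw":0,"jaw":0.4},
  {"dx":0,"dy":0.002,"dz":0,"yaw":0,"jaw":0.4},
  {"dx":0,"dy":0.002,"dz":0,"yaw":0,"jaw":0.4},
])

```text
clock: 19.6
eef_pos: [643.0, 27.1, -12.9]
tool_rot: [3.141, -0.002, 0.075]
force: [2.0, -1.0, 3.6]
width: 34.3
gripper_force: 1.5
```

Request:
arm_command([
  {"dx":0,"dy":0.001,"dz":0,"yaw":0,"jaw":0.4},
  {"dx":0.002,"dy":0.0015,"dz":0,"yaw":0,"jaw":0.4},
  {"dx":0.004,"dy":0.0015,"dz":0,"yaw":0,"jaw":0.4},
  {"dx":0.006,"dy":0.0015,"dz":0,"yaw":0,"jaw":0.4},
  {"dx":0.008,"dy":0.0015,"dz":0,"yaw":0,"jaw":0.4},
  {"dx":0.009,"dy":0.0015,"dz":0,"yaw":0,"jaw":0.4},
  {"dx":0.009,"dy":0.0015,"dz":0,"yaw":0,"jaw":0.4},
])

```text
clock: 20.3
eef_pos: [643.0, 27.3, -13.5]
tool_rot: [3.139, 0.015, 0.076]
force: [-13.8, -4.0, 18.5]
width: 34.2
gripper_force: 9.6
```

The force in x rose 3 mm earlier than at the first seating. I'll check the stock's front edge, in the earlier hover image and now.

```bash
cat >> h.py <<'E'
def front(P,rows=420):
    q=plate(P)[:rows];z=P[:rows,:,2];x,y=q[...,0],q[...,1];o=[]
    for y0 in range(-30,75,8):
        t=(abs(z-32)<2)&(abs(y-y0)<2.5)&(x>60)&(x<112);a=(abs(z-32)<4)&(x>70)&(x<100)
        o.append((y0,round(float(np.percentile(x[t],3)),1) if t.sum()>10 else None))
    t=(abs(z-32)<2)&(x>86)&(x<100)&(y<85);print('front',o,'ends',np.percentile(y[t],[.3,99.7]).round(1))
E
python3 - <<'E'
from h import *
D=np.load('last.npz');front(D['P'])
p,im,P=cloud();np.savez('now.npz',P=P,im=im,**p);front(P,262)
for r in range(200,300,8):print(r,[tuple(int(a) for a in P[r,c].round()) for c in(160,180,195,210,225,235,345)])
E
```

```text
front [(-30, None), (-22, 82.8), (-14, 82.7), (-6, 83.3), (2, 82.8), (10, 83.4), (18, 82.9), (26, 83.4), (34, 83.3), (42, 82.9), (50, 83.4), (58, 83.3), (66, 83.3), (74, 83.9)] ends [-27.   71.7]
front [(-30, None), (-22, 83.9), (-14, 83.8), (-6, 83.5), (2, 83.8), (10, 83.8), (18, 83.7), (26, 83.7), (34, 83.8), (42, 83.7), (50, 83.7), (58, 83.6), (66, 83.7), (74, 83.7)] ends [-26.9  83.9]
200 [(689, 70, 58), (690, 64, 57), (690, 59, 58), (691, 55, 58), (691, 50, 58), (691, 47, 58), (694, 14, 58)]
208 [(687, 70, 57), (687, 64, 58), (687, 59, 57), (687, 55, 56), (688, 50, 57), (688, 47, 57), (691, 14, 58)]
216 [(685, 70, 58), (685, 64, 58), (685, 59, 59), (686, 55, 58), (686, 50, 57), (686, 47, 57), (689, 14, 58)]
224 [(682, 70, 58), (682, 64, 58), (683, 59, 58), (683, 55, 58), (683, 50, 58), (683, 47, 58), (686, 13, 58)]
232 [(659, 87, 12), (669, 71, 33), (669, 66, 33), (669, 60, 33), (670, 54, 32), (670, 50, 32), (673, 7, 33)]
240 [(655, 87, 12), (665, 71, 33), (665, 66, 32), (666, 60, 33), (666, 54, 32), (667, 50, 32), (670, 7, 32)]
248 [(654, 85, 17), (661, 72, 32), (662, 65, 33), (662, 60, 32), (663, 54, 33), (663, 50, 33), (667, 6, 32)]
256 [(651, 84, 21), (658, 71, 33), (659, 66, 33), (659, 60, 33), (660, 54, 32), (660, 50, 32), (663, 6, 33)]
264 [(648, 84, 22), (650, 74, 24), (651, 68, 24), (651, 61, 24), (645, 57, 12), (653, 50, 27), (650, 1, 13)]
272 [(643, 84, 21), (646, 75, 23), (646, 68, 23), (647, 61, 23), (649, 54, 27), (653, 49, 34), (653, 4, 27)]
280 [(635, 87, 13), (642, 75, 23), (643, 68, 24), (643, 61, 24), (653, 52, 40), (654, 48, 40), (657, 6, 40)]
288 [(631, 87, 13), (638, 75, 24), (638, 68, 23), (649, 58, 39), (654, 51, 46), (654, 48, 46), (657, 7, 46)]
296 [(630, 85, 18), (634, 75, 24), (634, 68, 24), (649, 57, 45), (654, 50, 52), (655, 47, 53), (657, 9, 53)]
```

The stock is in place: its front is at plate x≈83 and parallel along its length. I'll back off in x and y, then lift and check.

Request:
arm_command([
  {"dx":-0.005,"dy":-0.001,"dz":0,"yaw":0,"jaw":0.4},
  {"dx":-0.009,"dy":-0.0025,"dz":0,"yaw":0,"jaw":0.4},
  {"dx":-0.015,"dy":-0.006,"dz":0.001,"yaw":0,"jaw":0.4},
  {"dx":-0.02,"dy":-0.009,"dz":0.003,"yaw":0,"jaw":0.4},
  {"dx":-0.022,"dy":-0.01,"dz":0.03,"yaw":0,"jaw":0.4},
  {"dx":-0.03,"dy":-0.01,"dz":0.075,"yaw":0,"jaw":0.4},
  {"dx":-0.06,"dy":0.01,"dz":0.115,"yaw":0,"jaw":0.4},
  {"dx":-0.09,"dy":0.025,"dz":0.155,"yaw":0,"jaw":0.4},
  {"dx":-0.106,"dy":0.03,"dz":0.185,"yaw":0,"jaw":0.4},
  {"dx":-0.106,"dy":0.03,"dz":0.188,"yaw":0,"jaw":0.4},
  {"dx":-0.106,"dy":0.03,"dz":0.188,"yaw":0,"jaw":0.4},
])

```text
clock: 21.45
eef_pos: [545.1, 58.7, 175.3]
tool_rot: [3.141, -0.002, 0.076]
force: [0.5, 0.0, 0.0]
width: 34.4
gripper_force: 0.0
```

```bash
python3 - <<'E'
from h import *
bl();D=dict(np.load('last.npz'));front(D['P']);im=D['im'];q=plate(D['P'])
def pix(x,y):
    i=np.argmin((q[...,0]-x)**2+(q[...,1]-y)**2);return i%560,i//560
print([pix(*a) for a in((40,73),(-40,73),(107,-25),(107,70),(83,-20),(83,45))])
T=D['extrinsics'];K=D['camera_matrix']
print('rows of blade/leg gap: min z between y 70..78 by x')
z=D['P'][...,2]
for x0 in range(-42,56,8):
    t=(abs(q[...,0]-x0)<4)&(q[...,1]>70)&(q[...,1]<77);print(x0,(z[t]<17).sum(),t.sum(),end='; ')
v=cv2.resize(im[0:260,60:420],None,fx=2.2,fy=2.2,interpolation=cv2.INTER_CUBIC);cv2.imwrite('pics/fin.png',v[...,::-1])
E
```

```text
{'clock': np.float64(21.45), 'eef_pos': array([545.08,  58.74, 175.25]), 'force': array([0.52, 0.03, 0.04])}
blade in y(40) 51.9 y(-40) 51.5 y(77.5) 52.1 angle -0.28 deg rms 0.24 n16
blade out y(40) 73.3 y(-40) 73.0 y(77.5) 73.4 angle -0.21 deg rms 0.28 n17
leg in y(40) 73.6 y(-40) 73.7 y(77.5) 73.6 angle 0.06 deg rms 0.27 n23
leg out y(40) 118.2 y(-40) 118.3 y(77.5) 118.2 angle 0.05 deg rms 0.29 n22
front [(-30, None), (-22, 82.9), (-14, 82.9), (-6, 83.0), (2, 82.8), (10, 83.0), (18, 82.7), (26, 82.3), (34, 82.8), (42, 82.8), (50, 82.8), (58, 82.8), (66, 82.8), (74, 83.2)] ends [-27.   72.3]
[(np.int64(274), np.int64(111)), (np.int64(275), np.int64(196)), (np.int64(397), np.int64(23)), (np.int64(276), np.int64(22)), (np.int64(384), np.int64(58)), (np.int64(306), np.int64(58))]
rows of blade/leg gap: min z between y 70..78 by x
-42 4 59; -34 0 78; -26 0 77; -18 0 802; -10 0 1093; -2 0 84; 6 0 79; 14 0 86; 22 0 89; 30 0 97; 38 0 95; 46 0 99; 54 20 95;
```

View pics/fin.png

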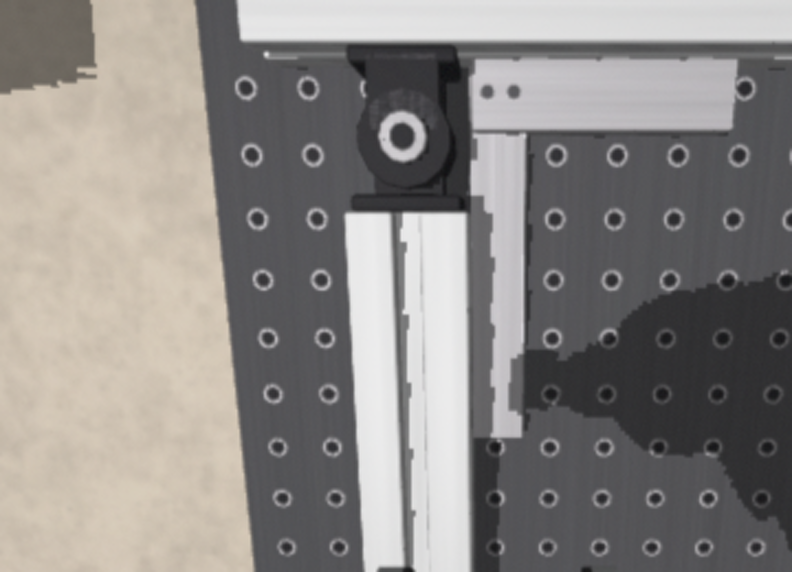

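The final crop shows the stock against the rail and the blade (473–523) directly along the leg's inner edge (column 467–471). One sub-pixel angle check before handing in.

```bash
python3 - <<'E'
from h import *
D=dict(np.load('last.npz'));im=D['im']
def f(n,a,b,z,h=4):
    r=edge(im,D,a,b,z,h);c=plate(r[4][[0,-1]]);show(n,r);print('   plate ends',c.round(2).tolist())
f('rail',(174,18.6),(405,18.2),57);f('stockfront',(303,59.5),(390,59),32);f('stocktop back',(285,27),(390,27.5),32,3)
f('bladeIn',(299,66),(298.3,130),23.3);f('legIn',(272.3,102),(274,245),58);f('legOut',(217.5,102),(225,250),58)
f('bladeOutRoot',(274.5,62),(274.5,86),23.3,3)
f('bladeTipOut',(275,160),(275,195),23.3,3)
print(plate(world([[60+402/2.2,135/2.2]],60,D)))
E
```

```text
rail [680.7  66.8] -85.66 0.06 40
   plate ends [[107.69, 146.55], [107.83, -27.2]]
stockfront [659.3  16.6] -85.66 0.04 40
   plate ends [[82.63, 47.93], [82.69, -25.43]]
stocktop back [682.9  27.1] -85.67 0.1 29
   plate ends [[106.96, 63.1], [107.01, -23.22]]
bladeIn [624.4  54.3] -175.95 0.14 37
   plate ends [[77.52, 51.32], [22.95, 51.56]]
legIn [560.3  71.8] -175.49 0.18 37
   plate ends [[47.65, 73.94], [-76.56, 73.5]]
legOut [554.6 115.9] -175.77 0.15 39
   plate ends [[47.57, 118.03], [-81.56, 118.18]]
bladeOutRoot [643.   76.3] 172.16 0.68 34
   plate ends [[80.72, 69.91], [61.05, 74.14]]
bladeTipOut [550.5  72.3] -176.25 0.01 40
   plate ends [[-4.75, 74.81], [-38.91, 75.13]]
[[77.54598353 95.5990371 ]]
```

```bash
python3 -c "
from cell import *
print(finish_job())"
```

```text
the job is handed in; nothing more can be done
None
```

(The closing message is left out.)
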